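# Make up two student tool kits from the file rack

## Robot

A 6-joint arm with a two-finger parallel gripper is mounted at the origin on the work surface. World frame = base frame: x ahead of the robot, y to its left, z up, the work surface at z = 0. Lengths are in m, angles in degrees, forces in N, time in s.
With the tool pointing down it reaches from about 0.3 to 0.75 m from the base axis. Payload 8.5 kg.
Tool frame: the origin (TCP) lies at the very end of the fingers, on their centre line; the grasp point (between the pads) lies 19 mm behind it; z points along the fingers, y is the line along which they close (so a half turn about z gives the same grasp; the last joint's range is limited). The gripper opens to 85 mm and grips with 20 to 120 N. Pads are 22 mm wide; open, the fingers measure 114 mm over their backs; the gripper's body (76 mm by 85 mm) begins 54 mm behind the grasp point. The pads swing forward as they close: fully open they stand 13 mm farther back than shut.
Start: joints at [-80.862, 21.807, 74.336, -0, 83.858, -12.336], TCP at [0.201, -0.512, 0.231] pointing down, gripper open.
Joint ranges: [-178.18, 178.18], [-50.72, 133.34], [12.68, 142.11], [-81.47, 261.47], [9.98, 163.14], [-165.26, 165.26]. Speed limits (degrees/s): [136.94, 136.94, 180, 180, 180, 180].

## Interface

Orientations are given as a 3x3 rotation matrix whose columns are the frame's x, y, z axes.
In Python, from rig import env, optics, spotter gives the robot as it stands.
- The arm moves only by the shell command python3 -m crank 'ROWS' [FORCE]. ROWS is JSON, one flat list of numbers, 5 for each row, row after row: the finger opening in cm, from 0 to 8.54, then the shift along the tool's x, y, z in cm, then the turn about the tool's z in rad. A call has exactly 8 rows; each row shifts and turns the commanded pose from where the row before left it, along the tool's axes as they then stand; what a row does not reach is not made up. A row lasts 1/12 s, in which the tool goes at most 41.7 mm and 7.16 degrees, less where a joint would pass 70% of its speed; a pose out of reach is approached as far as the arm can. A call is refused whole if a number of a shift passes 4.17 or a number of a turn 0.125, either way. A call with a gripper value outside its range is refused whole. The fingers move at their own pace and stop on an object; FORCE is the grip in N (left out, the last holds). Time passes only in rows, so rows that do not move let the fingers close, or fill a call up. It gives the time, the measured TCP pose, the force, the opening and the grip force at its end, in the units of the state.
- env.observe(): the state, without advancing time (a new reading comes with each control period).
- optics.get_image(name): name is "scene" or "top"; returns a dict with "color" (384x512x3 uint8, red, green, blue), "intrinsics" (3x3 intrinsics, pixels), "pose" (4x4, takes a point from camera to world coordinates). Camera axes: x right, y up, looking along -z (the intrinsics and any distortion apply to the point x, -y, -z); pixel columns grow to the right and rows downward; lengths in m; the calibration is good to about 2 mm. A picture is of the moment at which its call begins. There is no depth.
- env.close_job(): hands the job in; it is judged then, once.
Trained networks look in a picture, given as the dict that the camera call returned (one of the last four; its "shot" number tells which), for a name from the list of things; names that differ only in an ending like _2 or _b are one class to them, and where a whole thing is asked for, a point or a joint stands for the part that bears it (a point fixed in the world has none). Each returns a list of dicts, best first, with "score" (0 to 1); they miss things now and then, are a little off and sometimes report something else, mostly with a low value. They report only what shows in the picture. A call takes as long as a camera call. They do not tell look-alikes from the thing itself.
- spotter.look_for(picture, query): "at" ([column, row] as shares, 0 to 1, of the picture: columns of its width, rows of its height, amid what is visible of it).
The state is a dict: "time_s": time; "q": joint angles; "qvel": joint speeds; "joint_efforts": joint torques, N m; "position": TCP position; "tool_rot": TCP orientation; "ft_force": force on the tool from outside, world axes, zero at the start; "wrist_torque": the same for the moment, N m; "grip_width": finger opening in m; "gripper_force": force on a finger pad.
Only numpy, scipy, OpenCV 4.12 (cv2) and the standard library are available. Lean on these libraries where they do the work, as an engineer would, in place of code of your own. Each camera call takes 0.05 s, during which the arm holds its last target. There are 200 camera calls.

## Task

First lift the retaining bar out of the two brackets of the file rack by its grip and lay it lengthwise on the middle of the black rubber mat, grip upwards, before any file is moved. Then make up two kits: the red-handled file and the orange tape measure go in the blue tray, the yellow-handled file and the steel socket in the green tray; the files lie flat on the tray floor inside the rim, the tape measure and the socket stand upright on the tray floor as they stood on the bench. Leave the black-handled file lying in its place in the rack.

Things in the scene. Friction and masses are not known exactly. Their poses are not given: they have to be found in the camera images.
- bar_grip (a point): Loose retaining bar: flat aluminium bar 20 (x) x 236 (y) x 10 mm with a mid-grey grip block 22 (x) x 50 (y) x 30 mm high on its middle; 0.22 kg. The point is the grip block's centre, 25 mm above the bar's underside; y along the bar, z up. It starts lying across the files, its ends in the rack's open brackets; it lifts straight up.
- rack_seat (a point): Fixed plywood file rack, plate 200 (x) x 232 (y) x 10 mm. Three files lie along x at y = -58, 0, 58 mm in changing order, handles to -x. Steel brackets at y = +-107 mm, 50 mm high, with slots open above, 30 mm wide, 14 deep. Separators 22 mm high beside the blade tips. Point: midway between the slots at their floors, 36 mm above the bench; the plate's centre is 35 mm from it along +x.
- file_red_grip (a point): Loose red-handled file, 170 mm long, 0.12 kg: flat-sided handle 24 wide (y) x 22 high (z) x 95 mm, steel blade 14 x 5 x 75 mm. x runs from handle to blade tip, z up. The point is in the handle near the centre of mass, 11 mm above the underside, 73 mm from the handle's end, 97 mm from the tip: grip here, across y. Starts flat on the rack's plate (underside 10 mm above the bench).
- file_yellow_grip (a point): Loose file with a yellow handle; same shape, size, point and axes as the red-handled one.
- file_black_grip (a point): Loose file with a black handle; same shape, size, point and axes as the red-handled one. It stays in the rack.
- tape_mid (a point): Loose orange tape measure with black round sides, standing on the bench: 65 long (x) x 32 thick (y) x 58 mm high (z), 0.22 kg. The point is its centre, 29 mm above its underside.
- socket_mid (a point): Loose bright steel deep socket, an upright cylinder 28 mm in diameter and 60 mm high, 0.14 kg, with a dark hole in its top. The point is its centre, 30 mm above its underside; z is its axis.
- tray_blue: Fixed blue open tray, outside 210 (x) x 170 (y) x 25 mm high, walls and floor 5 mm thick. Origin at the centre of its underside, on the bench.
- tray_green: Fixed green open tray of the same size; origin at the centre of its underside, on the bench.
- mat: Fixed black rubber mat 80 (x) x 270 (y) x 3 mm thick for the bar; y runs along its length. Origin at the centre of its underside, on the bench.
Mind the look-alikes: they are no part of the job. Of the things shaped like the part that bears bar_grip, the aluminium one is meant.

How it is judged (in metres and radians):
On the way:
1. the retaining bar lies on the mat, grip up, let go, with the files still in their places (x of bar_grip in the frame of mat between -0.03 and 0.03 m and y of bar_grip in the frame of mat between -0.03 and 0.03 m and z of bar_grip in the frame of mat between 0.02 and 0.034 m and angle between the y axis of bar_grip and the y axis of mat, either way round below 0.2 rad and angle between bar_grip's own z axis and vertical below 0.1 rad and linear speed of bar below 0.03 m/s and angular speed of bar below 0.3 rad/s and contact force between the fingers and bar below 0.2 N and distance of each of file_red_grip, file_yellow_grip, file_black_grip from where it was at the start of the episode below 0.03 m), for 0.2 s.
At the end, for the whole second after the job is handed in: Bar grip-up on the mat, centred within 30 mm, aligned within 0.2 rad; red file and tape in the blue tray, yellow file and socket in the green; files level (0.07 rad) on the tray floor, tape and socket upright (0.15 rad); black file level, within 20 mm of its place; all released, at rest (x of bar_grip in the frame of mat between -0.03 and 0.03 m and y of bar_grip in the frame of mat between -0.03 and 0.03 m and z of bar_grip in the frame of mat between 0.02 and 0.034 m and angle between the y axis of bar_grip and the y axis of mat, either way round below 0.2 rad and angle between bar_grip's own z axis and vertical below 0.1 rad and linear speed of each of bar, file_red, tape, file_yellow, socket below 0.03 m/s and angular speed of each of bar, file_red, tape, file_yellow, socket below 0.3 rad/s and x of file_red_grip in the frame of tray_blue between -0.075 and 0.075 m and y of file_red_grip in the frame of tray_blue between -0.07 and 0.07 m and z of file_red_grip in the frame of tray_blue between 0.008 and 0.024 m and angle between file_red_grip's own x axis and vertical between 1.5 and 1.642 rad and x of tape_mid in the frame of tray_blue between -0.09 and 0.09 m and y of tape_mid in the frame of tray_blue between -0.07 and 0.07 m and z of tape_mid in the frame of tray_blue between 0.028 and 0.04 m and angle between each of tape_mid, socket_mid's own z axis and vertical below 0.15 rad and x of file_yellow_grip in the frame of tray_green between -0.075 and 0.075 m and y of file_yellow_grip in the frame of tray_green between -0.07 and 0.07 m and z of file_yellow_grip in the frame of tray_green between 0.008 and 0.024 m and angle between file_yellow_grip's own x axis and vertical between 1.5 and 1.642 rad and x of socket_mid in the frame of tray_green between -0.09 and 0.09 m and y of socket_mid in the frame of tray_green between -0.07 and 0.07 m and z of socket_mid in the frame of tray_green between 0.029 and 0.041 m and distance of file_black_grip from where it was at the start of the episode below 0.02 m and angle between file_black_grip's own x axis and vertical between 1.5 and 1.642 rad); the robot touches nothing.
It fails at once if a file moved while the bar is still in its brackets (distance between bar_grip and rack_seat below 0.04 m and distance of any of file_red_grip, file_yellow_grip, file_black_grip from where it was at the start of the episode above 0.02 m).
It fails at once if the black-handled file taken from its place (distance of file_black_grip from where it was at the start of the episode above 0.04 m).
It also fails if it takes over 128 s, if anything falls off the work surface, if the arm or the gripper's body presses on something with over 40 N, if the wrist force passes 120 N, or if a joint passes its speed limit or range.

## Working session

There is one attempt and no reset: what is moved stays moved. The work goes in short steps, Python scripts to look and compute and a shell command to move; the robot and the scene stay as the last step left them, time stands still between calls to the robot, and variables do not carry over. Pictures are saved under pics/ and viewed, at most 14 in all, crops included, and the job is handed in when it is done.

```bash
ls; mkdir -p pics; cat > h.py <<'E'
import numpy as np, cv2
from rig import env, optics, spotter
def ray(p,u,v):
    K=np.array(p["intrinsics"]);T=np.array(p["pose"])
    d=np.array([(u-K[0,2])/K[0,0],-(v-K[1,2])/K[1,1],-1.0])
    return T[:3,3],T[:3,:3]@d
def at(p,u,v,z):
    o,d=ray(p,u,v);return o+d*(z-o[2])/d[2]
def px(p,X):
    K=np.array(p["intrinsics"]);T=np.array(p["pose"])
    c=T[:3,:3].T@(np.array(X)-T[:3,3]);return K[0,2]+K[0,0]*c[0]/-c[2],K[1,2]+K[1,1]*c[1]/c[2]
def save(p,n,crop=None,s=1):
    im=cv2.cvtColor(p["color"],cv2.COLOR_RGB2BGR)
    if crop:x0,y0,x1,y1=crop;im=im[y0:y1,x0:x1]
    cv2.imwrite("pics/"+n,cv2.resize(im,None,fx=s,fy=s,interpolation=cv2.INTER_CUBIC))
def st():
    s=env.observe();print(s["time_s"],np.round(s["position"],4),np.round(s["tool_rot"],3).tolist(),np.round(s["q"],1),s["grip_width"],s["gripper_force"],np.round(s["ft_force"],1))
E
cat > a.py <<'E'
from h import *
st()
Z=dict(bar_grip=.061,file_red_grip=.032,file_yellow_grip=.032,file_black_grip=.032,tape_mid=.029,socket_mid=.03,tray_blue=.005,tray_green=.005,mat=.003)
for c in("top","scene"):
    p=optics.get_image(c);save(p,c+"0.png",s=1.5);print(c,p["color"].shape,np.round(p["pose"],3).tolist(),[k for k in p])
    for n,z in Z.items():
        for r in spotter.look_for(p,n)[:4]:
            u,v=r["at"][0]*512,r["at"][1]*384
            print(n,round(r["score"],2),round(u),round(v),np.round(at(p,u,v,z),3))
E
python3 a.py
```

```text
pics
0.0 [ 0.2013 -0.5115  0.2307] [[0.931, 0.366, -0.0], [0.366, -0.931, 0.001], [0.0, -0.001, -1.0]] [-80.9  21.8  74.4  -0.   83.9 -12.3] 0.08525386747123555 0.0 [-1.   0.6 -0. ]
top (384, 512, 3) [[-0.014, 0.996, -0.084, 0.378], [-1.0, -0.013, 0.004, 0.008], [0.003, 0.084, 0.996, 1.05], [0.0, 0.0, 0.0, 1.0]] ['color', 'intrinsics', 'pose', 'shot']
bar_grip 0.58 346 261 [ 0.257 -0.254  0.061]
bar_grip 0.57 369 188 [ 0.448 -0.324  0.061]
file_red_grip 0.7 366 176 [ 0.482 -0.324  0.032]
file_yellow_grip 0.56 387 170 [ 0.498 -0.384  0.032]
file_black_grip 0.93 347 183 [ 0.465 -0.272  0.032]
tape_mid 0.71 317 110 [ 0.671 -0.196  0.029]
socket_mid 0.66 175 115 [0.661 0.201 0.03 ]
tray_blue 0.56 246 130 [0.622 0.004 0.005]
tray_green 0.69 123 179 [0.488 0.353 0.005]
tray_green 0.5 347 183 [ 0.466 -0.279  0.005]
mat 0.82 249 193 [ 0.442 -0.004  0.003]
mat 0.32 315 109 [ 0.681 -0.197  0.003]
mat 0.31 346 182 [ 0.47  -0.279  0.003]
scene (384, 512, 3) [[0.766, -0.529, 0.366, 0.838], [0.643, 0.642, -0.417, -0.454], [-0.014, 0.555, 0.832, 0.971], [0.0, 0.0, 0.0, 1.0]] ['color', 'intrinsics', 'pose', 'shot']
bar_grip 0.93 150 293 [ 0.453 -0.346  0.061]
bar_grip 0.71 84 240 [ 0.243 -0.355  0.061]
file_yellow_grip 0.68 152 321 [ 0.491 -0.381  0.032]
tape_mid 0.91 272 316 [ 0.678 -0.209  0.029]
socket_mid 0.65 368 188 [0.663 0.199 0.03 ]
tray_blue 0.63 306 236 [0.614 0.002 0.005]
tray_green 0.8 341 123 [0.479 0.361 0.005]
```

View pics/top0.png

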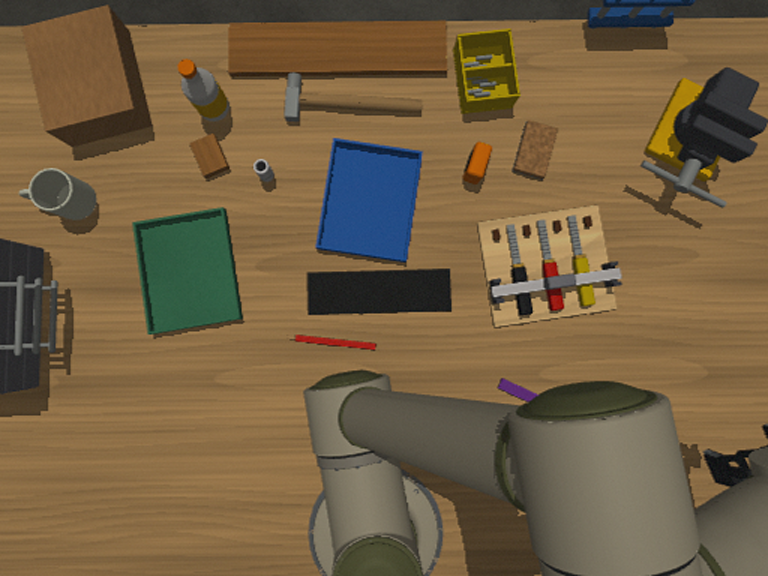

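View pics/scene0.png

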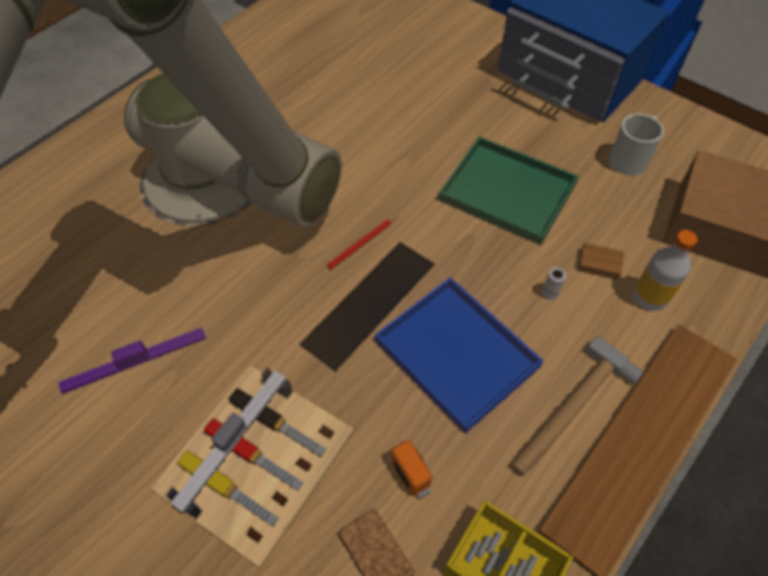

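Top view (1.5x): the rack has black (522,290), red (553,285) and yellow (586,285) handles, with the bar across them and its grip at (561,281). Look-alikes for bar_grip are the purple bar at scene (130,357) and the aluminium bar at scene (228,432). The one in the brackets is aluminium, so it is the one meant. I'll check that in a crop and measure by colour.

```bash
cat > m.py <<'E'
from h import *
p=optics.get_image("top")
im=cv2.cvtColor(p["color"],cv2.COLOR_RGB2HSV)
save(p,"rack1.png",(305,85,425,225),4.2)
def blob(n,lo,hi,z,box):
    m=cv2.inRange(im,lo,hi);k=np.zeros_like(m);x0,y0,x1,y1=box;k[y0:y1,x0:x1]=m[y0:y1,x0:x1]
    c=max(cv2.findContours(k,0,1)[0],key=cv2.contourArea)[:,0,:]
    W=np.array([at(p,u,v,z)[:2] for u,v in c],np.float32)
    (cx,cy),(w,h),a=cv2.minAreaRect(W);b=cv2.boxPoints(((cx,cy),(w,h),a))
    e=max([b[1]-b[0],b[2]-b[1]],key=np.linalg.norm)
    print(n,"c",round(cx,3),round(cy,3),"size",round(w,3),round(h,3),"long axis deg",round(np.degrees(np.arctan2(e[1],e[0])),1),"px",c.min(0),c.max(0))
blob("blue",(105,120,40),(125,255,255),.02,(200,80,290,180))
blob("green",(65,90,30),(90,255,255),.02,(80,130,170,230))
blob("mat",(0,0,0),(180,255,50),.003,(195,170,310,215))
blob("red",(0,150,80),(6,255,255),.032,(355,165,385,210))
blob("yellow",(22,150,80),(35,255,255),.032,(375,165,400,210))
blob("black",(0,0,0),(180,255,50),.032,(338,176,358,212))
blob("bar",(0,0,150),(180,40,255),.046,(325,170,415,202))
blob("tape",(3,150,80),(18,255,255),.058,(305,85,335,125))
for X in [(.45,-.33,.06),(.45,-.33,0)]:print(px(p,X))
E
python3 m.py
```

```text
blue c 0.611 0.003 size 0.169 0.213 long axis deg -9.5 px [211  92] [280 174]
green c 0.483 0.342 size 0.21 0.173 long axis deg 9.0 px [ 89 139] [161 222]
mat c 0.439 -0.013 size 0.079 0.267 long axis deg -89.3 px [205 179] [300 209]
red c 0.413 -0.336 size 0.022 0.025 long axis deg -0.8 px [367 197] [375 206]
yellow c 0.427 -0.392 size 0.038 0.024 long axis deg 4.4 px [387 189] [396 203]
black c 0.411 -0.276 size 0.038 0.025 long axis deg 4.2 px [344 195] [354 209]
bar c 0.44 -0.262 size 0.018 0.092 long axis deg -82.0 px [328 186] [362 197]
tape c 0.67 -0.195 size 0.036 0.075 long axis deg -21.4 px [308  94] [327 118]
(np.float64(371.65926050399474), np.float64(187.15317547150647))
(np.float64(364.5049034429847), np.float64(188.78306782129985))
```

View pics/rack1.png

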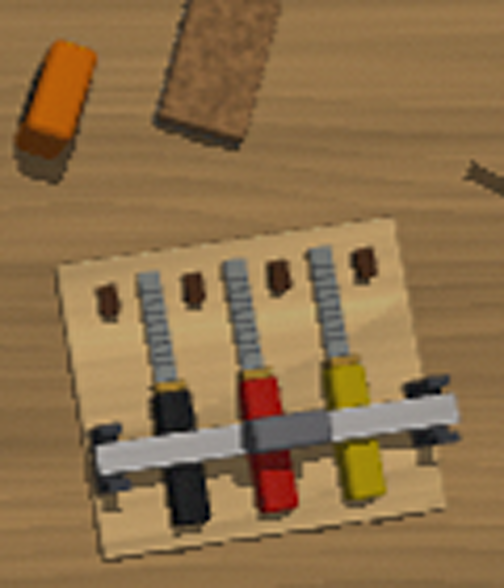

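The crop shows the aluminium bar in the brackets, with its grey grip at crop (288,430), which is top pixel (374,187). No purple is visible there, so this is the right bar. Next I'll work out its pose.

```bash
cat >> h.py <<'E'
def go(x,y,z,yaw):
    """print turn (rad) first, then shifts in final tool axes (cm); yaw deg = direction of tool x"""
    s=env.observe();P=np.array(s["position"]);R=np.array(s["tool_rot"])
    t=np.arctan2(R[1,0],R[0,0]);dy=(np.radians(yaw)-t+np.pi)%(2*np.pi)-np.pi
    c,n=np.cos(np.radians(yaw)),np.sin(np.radians(yaw));d=(np.array([x,y,z])-P)*100
    print("yaw",round(np.degrees(t),1),"turn(tool)",round(-dy,3),"x",round(d[0]*c+d[1]*n,2),"y",round(d[0]*n-d[1]*c,2),"z",round(-d[2],2),"q6",round(s["q"][5],1))
E
python3 - <<'E'
from h import *
p=optics.get_image("top")
f=lambda a,b,z:at(p,305+a/4.2,85+b/4.2,z)
e1,e2=f(97,460,.046),f(457,408,.046);d=e1-e2
print("bar ends",e1,e2,"len",np.linalg.norm(d),"mid",(e1+e2)/2,"yaw",np.degrees(np.arctan2(-d[0],d[1])))
print("griptop",f(288,430,.076))
C=[f(a,b,.01) for a,b in[(60,265),(393,218),(443,508),(105,560)]];print("plate",np.mean(C,0))
yaw=np.radians(8);print("seat->", np.mean(C,0)[:2]-.035*np.array([np.cos(yaw),np.sin(yaw)]))
q=optics.get_image("scene")
for a,b in[(228,432)]:print(at(q,a/1.5,b/1.5,.072))
print("tape top", f(75,82,.058))
go(.447,-.326,.2,8.2)
go(.447,-.326,.2,98.2)
go(.447,-.326,.2,-81.8)
E
```

```text
bar ends [ 0.43264962 -0.21611259  0.046     ] [ 0.46308172 -0.44975252  0.046     ] len 0.23561351014722326 mid [ 0.44786567 -0.33293255  0.046     ] yaw 7.421118263728392
griptop [ 0.44817225 -0.32954533  0.076     ]
plate [ 0.48239266 -0.32840471  0.01      ]
seat-> [ 0.44773327 -0.33327577]
[ 0.4530641 -0.3358172  0.072    ]
tape top [ 0.67765023 -0.20704511  0.058     ]
yaw 21.5 turn(tool) 0.232 x 26.97 y -14.89 z 3.13 q6 -12.3
yaw 21.5 turn(tool) -1.339 x 14.89 y 26.97 z 3.13 q6 -12.3
yaw 21.5 turn(tool) 1.802 x -14.89 y -26.97 z 3.13 q6 -12.3
```

```bash
python3 -m crank '[6,0,0,0,-0.12, 6,0,0,0,-0.12, 6,0,0,0,-0.12, 6,0,0,0,-0.12, 6,0,0,0,-0.12, 6,0,0,0,-0.12, 6,0,0,0,-0.12, 6,0,0,0,-0.12]' 40 && python3 -m crank '[6,0,0,0,-0.12, 6,0,0,0,-0.12, 6,0,0,0,-0.12, 6,2,3.3,0,0, 6,2,3.3,0,0, 6,2,3.3,0,0, 6,2,3.3,0,0, 6,2,3.3,0,0]' && python3 -m crank '[6,1.2,3.3,1,0, 6,1.2,3.3,1,0, 6,1.2,2.5,1,0, 6,0,0,0,0, 6,0,0,0,0, 6,0,0,0,0, 6,0,0,0,0, 6,0,0,0,0]'; python3 -c "
from h import *
st();go(.448,-.332,.05,97.5)"
```

```text
time_s: 1.82
position: [0.2013, -0.5118, 0.2313]
tool_rot: [[0.228, 0.974, -0.0], [0.974, -0.228, -0.0], [-0.0, -0.0, -1.0]]
ft_force: [0.4, 0.3, -0.2]
grip_width: 0.0597
gripper_force: 0.0
time_s: 2.48
position: [0.3538, -0.3909, 0.2314]
tool_rot: [[-0.123, 0.992, 0.0], [0.992, 0.123, -0.0], [-0.0, 0.0, -1.0]]
ft_force: [1.2, -0.5, -1.3]
grip_width: 0.0599
gripper_force: 0.0
time_s: 3.15
position: [0.4379, -0.346, 0.2018]
tool_rot: [[-0.122, 0.993, 0.0], [0.993, 0.122, -0.001], [-0.001, 0.0, -1.0]]
ft_force: [0.9, -0.4, 0.6]
grip_width: 0.0598
gripper_force: 0.0
3.15 [ 0.4379 -0.346   0.2018] [[-0.122, 0.993, 0.0], [0.993, 0.122, -0.001], [-0.001, 0.0, -1.0]] [-50.5  23.9  76.   -0.   80.  -57.5] 0.05981748669216223 0.0 [ 0.9 -0.4  0.6]
yaw 97.0 turn(tool) -0.008 x 1.26 y 1.19 z 15.18 q6 -57.5
```

```bash
python3 -m crank '[5,0.6,0.7,2,0, 5,0.6,0.7,3,0, 5,0,0,3,0, 5,0,0,3,0, 5,0,0,2,0, 5,0,0,0,0, 5,0,0,0,0, 5,0,0,0,0]' && python3 -m crank '[5,0,0,1.3,0, 5,0,0,1,0, 5,0,0,0,0, 5,0,0,0,0, 2.0,0,0,0,0, 1.5,0,0,0,0, 1.5,0,0,0,0, 1.5,0,0,0,0]' 40
```

```text
time_s: 3.82
position: [0.4513, -0.3326, 0.0729]
tool_rot: [[-0.123, 0.992, 0.002], [0.992, 0.123, -0.002], [-0.002, 0.001, -1.0]]
ft_force: [-0.1, 0.1, -0.6]
grip_width: 0.0498
gripper_force: 0.0
time_s: 4.48
position: [0.4511, -0.3318, 0.0491]
tool_rot: [[-0.124, 0.992, 0.001], [0.992, 0.124, -0.001], [-0.001, 0.0, -1.0]]
ft_force: [-1.8, 1.0, 5.8]
grip_width: 0.0215
gripper_force: 40.2
```

```bash
python3 -m crank '[1.5,0,0,0,0, 1.5,0,0,0,0, 1.5,0,0,0,0, 1.5,0,0,0,0, 1.5,0,0,-0.5,0, 1.5,0,0,-0.5,0, 1.5,0,0,-1,0, 1.5,0,0,-1,0]' 40;python3 -c "
from h import *
st();p=optics.get_image('scene');save(p,'s2.png',(60,220,260,384),3)"
```

```text
time_s: 5.15
position: [0.4509, -0.3314, 0.0791]
tool_rot: [[-0.124, 0.992, -0.0], [0.992, 0.124, 0.0], [0.0, -0.0, -1.0]]
ft_force: [-0.3, 0.0, -1.2]
grip_width: 0.0213
gripper_force: 39.2
5.15 [ 0.4509 -0.3314  0.0791] [[-0.124, 0.992, -0.0], [0.992, 0.124, 0.0], [0.0, -0.0, -1.0]] [-48.4  31.6  85.4   0.   63.  -55.5] 0.02128165213306349 39.19828176498413 [-0.3  0.  -1.2]
```

View pics/s2.png

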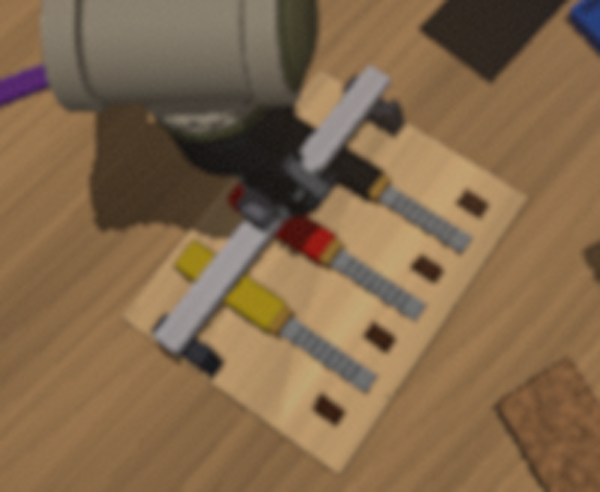

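The bar is lifted clear, with the grip at crop (290,195), and the files haven't moved.

```bash
python3 -m crank '[1.5,0,0,-2.5,0.112, 1.5,0,0,-2.5,0, 1.5,2,0,0,0, 1.5,4,0,0,0, 1.5,4,0,0,0, 1.5,4,0,0,0, 1.5,4,0,0,0, 1.5,4,0,0,0]' 40 && python3 -m crank '[1.5,4,0,0,0, 1.5,3,0,0,0, 1.5,1.5,0,0,0, 1.5,0,0,0,0, 1.5,0,0,0,0, 1.5,0,0,0,0, 1.5,0,0,0,0, 1.5,0,0,0,0]' 40;python3 -c "
from h import *
st();go(.439,-.013,.0185,90.7)"
```

```text
time_s: 5.87
position: [0.448, -0.1099, 0.1289]
tool_rot: [[-0.011, 1.0, 0.001], [1.0, 0.011, -0.0], [-0.0, 0.001, -1.0]]
ft_force: [1.2, 0.7, -1.9]
grip_width: 0.0215
gripper_force: 39.8
time_s: 6.53
position: [0.4474, -0.0275, 0.1283]
tool_rot: [[-0.01, 1.0, 0.0], [1.0, 0.01, -0.0], [-0.0, 0.0, -1.0]]
ft_force: [0.0, -0.4, -2.1]
grip_width: 0.0212
gripper_force: 39.8
6.5333 [ 0.4474 -0.0275  0.1283] [[-0.01, 1.0, 0.0], [1.0, 0.01, -0.0], [-0.0, 0.0, -1.0]] [-18.7  18.4  99.2  -0.   62.4 -19.3] 0.02119773701577581 39.75877046585083 [ 0.  -0.4 -2.1]
yaw 90.6 turn(tool) -0.002 x 1.46 y -0.83 z 10.98 q6 -19.3
```

```bash
python3 -m crank '[1.5,0.7,-0.4,2,0, 1.5,0.7,-0.4,3,0, 1.5,0,0,3,0, 1.5,0,0,1.5,0, 1.5,0,0,1,0, 1.5,0,0,0.5,0, 1.5,0,0,0,0, 1.5,0,0,0,0]' 40;python3 -c "
from h import *
st();p=optics.get_image('scene');save(p,'s3.png',(130,120,380,320),3)"
```

```text
time_s: 7.2
position: [0.4395, -0.0131, 0.0186]
tool_rot: [[-0.011, 1.0, 0.0], [1.0, 0.011, -0.0], [-0.0, 0.0, -1.0]]
ft_force: [-0.2, -0.6, -2.3]
grip_width: 0.0214
gripper_force: 39.6
7.2 [ 0.4395 -0.0131  0.0186] [[-0.011, 1.0, 0.0], [1.0, 0.011, -0.0], [-0.0, 0.0, -1.0]] [-17.2  28.6 108.   -0.   43.4 -17.9] 0.021424786393593576 39.61345911026001 [-0.2 -0.6 -2.3]
```

View pics/s3.png

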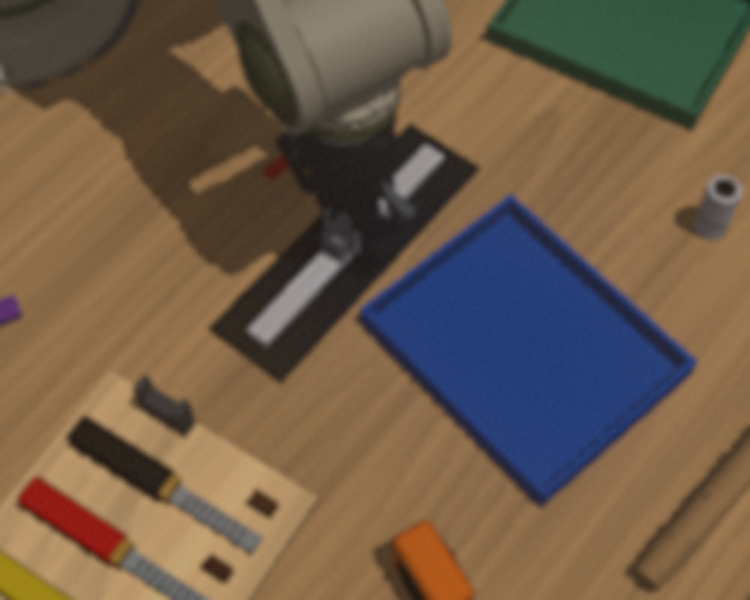

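The bar sits centred over the mat, with its ends at crop (260,335) and (430,155), well inside the mat. I'll release it and look again.

```bash
python3 -m crank '[1.5,0,0,0.2,0, 1.5,0,0,0,0, 4,0,0,0,0, 4.5,0,0,0,0, 4.5,0,0,0,0, 4.5,0,0,-0.5,0, 4.5,0,0,-2,0, 4.5,0,0,-3,0]' 40 && python3 -m crank '[4.5,0,0,-4,0, 4.5,0,0,-3,0, 4.5,0,0,0,0.12, 4.5,0,0,0,0.12, 4.5,0,0,0,0.12, 4.5,0,0,0,0.12, 4.5,0,0,0,0.12, 4.5,0,0,0,0.12]'; cat > b.py <<'E'
from h import *
st()
p=optics.get_image("top");q=optics.get_image("scene");save(p,"t4.png",(195,80,425,220),3.4)
for k,z in dict(bar_grip=.034,file_red_grip=.032,file_yellow_grip=.032,file_black_grip=.032,tape_mid=.029,socket_mid=.03).items():
  for c in(p,q):
    for r in spotter.look_for(c,k)[:2]:
        u,v=r["at"][0]*512,r["at"][1]*384;print(k,round(r["score"],2),round(u),round(v),np.round(at(c,u,v,z),3))
E
python3 b.py
```

```text
time_s: 7.92
position: [0.438, -0.0124, 0.0709]
tool_rot: [[-0.012, 1.0, -0.004], [1.0, 0.012, 0.001], [0.001, -0.004, -1.0]]
ft_force: [0.1, -0.7, 0.4]
grip_width: 0.0452
gripper_force: 0.0
time_s: 8.58
position: [0.439, -0.0126, 0.1418]
tool_rot: [[0.655, 0.756, 0.0], [0.756, -0.655, -0.0], [0.0, 0.0, -1.0]]
ft_force: [0.4, 0.1, 0.0]
grip_width: 0.0451
gripper_force: 0.0
8.5833 [ 0.439  -0.0126  0.1418] [[0.655, 0.756, 0.0], [0.756, -0.655, -0.0], [0.0, 0.0, -1.0]] [-17.2  16.5  99.4  -0.   64.1  23.7] 0.04507537271980162 0.0 [0.4 0.1 0. ]
bar_grip 0.59 371 273 [ 0.221 -0.327  0.034]
bar_grip 0.93 243 200 [ 0.444 -0.03   0.034]
bar_grip 0.69 87 239 [ 0.23  -0.348  0.034]
file_red_grip 0.63 367 183 [ 0.465 -0.326  0.032]
file_red_grip 0.87 165 302 [ 0.482 -0.334  0.032]
file_yellow_grip 0.58 145 320 [ 0.476 -0.389  0.032]
file_black_grip 0.86 346 185 [ 0.459 -0.268  0.032]
file_black_grip 0.6 177 282 [ 0.468 -0.286  0.032]
tape_mid 0.83 314 112 [ 0.666 -0.189  0.029]
tape_mid 0.87 274 314 [ 0.677 -0.203  0.029]
socket_mid 0.71 358 172 [ 0.494 -0.305  0.03 ]
socket_mid 0.59 368 188 [0.662 0.199 0.03 ]
socket_mid 0.51 242 210 [ 0.46  -0.051  0.03 ]
```

View pics/t4.png

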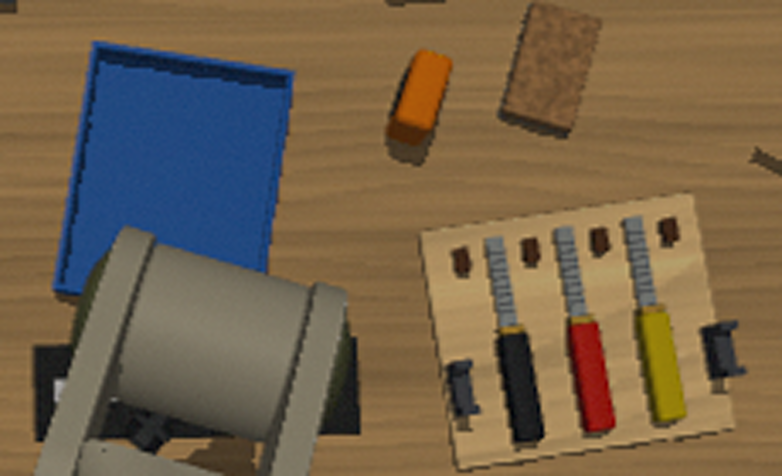

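The rack is clear: red handle at crop (592,375), yellow (662,365), black (520,385), and the tape's top at (424,92). I'll measure the handles by colour.

```bash
sed -i 's/^save.*//;/^for X/d' m.py; sed -i '/rack1.png/d' m.py; python3 m.py | egrep "^(red|yellow|black|tape)"; python3 - <<'E'
from h import *
p=optics.get_image("top")
f=lambda a,b,z:at(p,195+a/3.4,80+b/3.4,z)
for n,t,h in(("black",(494,238),(529,442)),("red",(564,228),(601,431)),("yellow",(633,217),(671,422))):
    T,H=f(*t,.015),f(*h,.032);d=T-H;L=np.linalg.norm(d[:2]);print(n,"len",L,"grip",H+d*73/170,"yaw",np.degrees(np.arctan2(d[1],d[0])))
C=[f(a,b,.01) for a,b in[(421,233),(692,193),(736,430),(458,471)]];print("plate",np.mean(C,0))
go(.445,-.332,.1,8)
E
```

```text
red c 0.443 -0.332 size 0.086 0.023 long axis deg 7.1 px [363 175] [375 206]
yellow c 0.451 -0.389 size 0.088 0.024 long axis deg 7.6 px [383 171] [396 203]
black c 0.435 -0.273 size 0.087 0.025 long axis deg 8.2 px [341 178] [354 209]
black len 0.16993739783186207 grip [ 0.46283822 -0.2716308   0.0247    ] yaw 6.056997765402075
red len 0.16951779296572353 grip [ 0.47068163 -0.32991085  0.0247    ] yaw 6.050054624233356
yellow len 0.17142842096453537 grip [ 0.47799982 -0.38699199  0.0247    ] yaw 5.662909756291546
plate [ 0.48168386 -0.3285112   0.01      ]
yaw 49.4 turn(tool) 0.723 x -3.86 y 31.7 z 4.13 q6 23.4Traceback (most recent call last):
  File "m.py", line 18, in <module>
    blob("bar",(0,0,150),(180,40,255),.046,(325,170,415,202))
    ~~~~^^^^^^^^^^^^^^^^^^^^^^^^^^^^^^^^^^^^^^^^^^^^^^^^^^^^^
  File "m.py", line 7, in blob
    c=max(cv2.findContours(k,0,1)[0],key=cv2.contourArea)[:,0,:]
      ~~~^^^^^^^^^^^^^^^^^^^^^^^^^^^^^^^^^^^^^^^^^^^^^^^^
ValueError: max() iterable argument is empty
```

```bash
python3 -m crank '[4.5,0,0,0,0.12, 4.5,0,0,0,0.12, 4.5,0,0,0,0.12, 4.5,0,0,0,0.12, 4.5,0,0,0,0.12, 4.5,0,0,0,0.12, 4.5,0,3,0,0, 4.5,0,4,0,0]' 30 && python3 -m crank '[4.5,0,4,0,0, 4.5,0,4,0,0, 4.5,0,4,0,0, 4.5,0,4,0,0, 4.5,0,4,0,0, 4.5,0,3,0,0, 4.5,0,0,0,0, 4.5,0,0,0,0]';python3 -c "
from h import *
st();go(.470,-.330,.013,7.5)"
```

```text
time_s: 10.05
position: [0.4488, -0.0809, 0.1414]
tool_rot: [[0.989, 0.146, -0.0], [0.146, -0.989, 0.001], [-0.0, -0.001, -1.0]]
ft_force: [1.9, -0.8, -0.6]
grip_width: 0.0453
gripper_force: 0.0
time_s: 10.72
position: [0.4815, -0.3107, 0.1407]
tool_rot: [[0.99, 0.14, -0.0], [0.14, -0.99, 0.001], [-0.0, -0.001, -1.0]]
ft_force: [0.1, 0.7, -0.4]
grip_width: 0.0451
gripper_force: 0.0
10.7167 [ 0.4815 -0.3107  0.1407] [[0.99, 0.14, -0.0], [0.14, -0.99, 0.001], [-0.0, -0.001, -1.0]] [-44.7  28.6  78.8   0.   72.6  37.3] 0.04506895345512812 0.0 [ 0.1  0.7 -0.4]
yaw 8.1 turn(tool) 0.01 x -1.4 y 1.76 z 12.77 q6 37.3
```

```bash
python3 -m crank '[4.5,-0.7,0.9,2,0.01, 4.5,-0.7,0.86,3,0, 4.5,0,0,3,0, 4.5,0,0,2.5,0, 4.5,0,0,1.2,0, 4.5,0,0,0.5,0, 4.5,0,0,0.5,0, 4.5,0,0,0,0]' 30 && python3 -m crank '[1.8,0,0,0,0, 1.5,0,0,0,0, 1.5,0,0,0,0, 1.5,0,0,0,0, 1.5,0,0,0,0, 1.5,0,0,0,0, 1.5,0,0,-0.5,0, 1.5,0,0,-1,0]' 60;python3 -c "
from h import *
st();p=optics.get_image('scene');save(p,'s5.png',(60,220,260,384),3)"
```

```text
time_s: 11.38
position: [0.4705, -0.3283, 0.0144]
tool_rot: [[0.991, 0.133, -0.0], [0.133, -0.991, 0.0], [-0.0, -0.0, -1.0]]
ft_force: [-0.1, 0.5, 0.0]
grip_width: 0.0454
gripper_force: 0.0
time_s: 12.05
position: [0.4699, -0.3285, 0.0292]
tool_rot: [[0.991, 0.132, -0.001], [0.132, -0.991, 0.001], [-0.001, -0.002, -1.0]]
ft_force: [-0.8, 0.3, -1.9]
grip_width: 0.0224
gripper_force: 58.9
12.05 [ 0.4699 -0.3285  0.0292] [[0.991, 0.132, -0.001], [0.132, -0.991, 0.001], [-0.001, -0.002, -1.0]] [-46.8  36.6  85.7  -0.   57.8  35.6] 0.022399615189545294 58.86783957481384 [-0.8  0.3 -1.9]
```

View pics/s5.png

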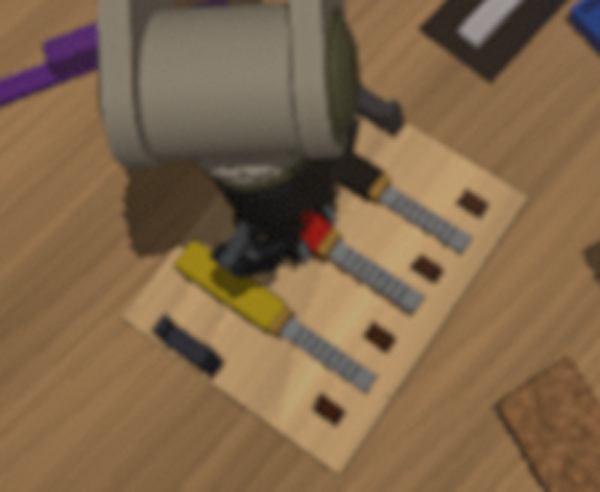

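The red file is lifted, at crop (320,230), and the others lie undisturbed. I'll carry it to the blue tray.

```bash
python3 -m crank '[1.5,0,0,-3,0, 1.5,0,0,-4,0, 1.5,0,0,-3,0.1, 1.5,0,0,0,0.1, 1.5,0,0,0,0.1, 1.5,2,-3,0,0, 1.5,2,-4,0,0, 1.5,2,-4,0,0]' 60 && python3 -m crank '[1.5,1,-4,0,0, 1.5,0,-4,0,0, 1.5,0,-4,0,0, 1.5,0,-4,0,0, 1.5,0,-3,0,0, 1.5,0,0,0,0, 1.5,0,0,0,0, 1.5,0,0,0,0]';python3 -c "
from h import *
st();go(.593,-.0325,.011,-9.5)"
```

```text
time_s: 12.77
position: [0.5448, -0.2348, 0.13]
tool_rot: [[0.986, -0.169, 0.001], [-0.169, -0.986, -0.0], [0.001, 0.0, -1.0]]
ft_force: [1.3, -1.1, -1.3]
grip_width: 0.0226
gripper_force: 59.3
time_s: 13.43
position: [0.5857, -0.0501, 0.1297]
tool_rot: [[0.986, -0.166, 0.0], [-0.166, -0.986, -0.0], [0.0, 0.0, -1.0]]
ft_force: [-0.7, -1.1, -0.8]
grip_width: 0.0225
gripper_force: 59.4
13.4333 [ 0.5857 -0.0501  0.1297] [[0.986, -0.166, 0.0], [-0.166, -0.986, -0.0], [0.0, 0.0, -1.0]] [-16.4  30.6  77.2  -0.   72.2  83.2] 0.022453077224283968 59.378167390823364 [-0.7 -1.1 -0.8]
yaw -9.6 turn(tool) -0.001 x 0.43 y -1.85 z 11.87 q6 83.2
```

```bash
python3 -m crank '[1.5,0.4,-0.9,2,0, 1.5,0,-0.95,3,0, 1.5,0,0,3,0, 1.5,0,0,2,0, 1.5,0,0,1,0, 1.5,0,0,0.5,0, 1.5,0,0,0.4,0, 1.5,0,0,0,0]' 60;python3 -c "
from h import *
st();p=optics.get_image('scene');save(p,'s6.png',(200,150,400,320),3)"
```

```text
time_s: 14.1
position: [0.5933, -0.0329, 0.0112]
tool_rot: [[0.986, -0.167, 0.002], [-0.167, -0.986, -0.001], [0.002, 0.0, -1.0]]
ft_force: [0.2, 0.2, -0.5]
grip_width: 0.0226
gripper_force: 59.5
14.1 [ 0.5933 -0.0329  0.0112] [[0.986, -0.167, 0.002], [-0.167, -0.986, -0.001], [0.002, 0.0, -1.0]] [-14.6  39.5  83.   -0.   57.3  85.1] 0.02258496217317695 59.47236478328705 [ 0.2  0.2 -0.5]
```

View pics/s6.png

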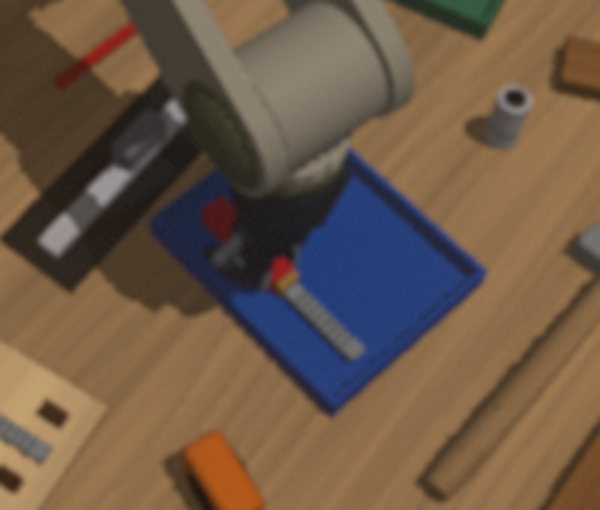

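The red file is inside the blue tray, tip at crop (355,350) and handle end at (215,215), all within the rim. I'll release it and go for the yellow file.

```bash
python3 -m crank '[1.5,0,0,0.15,0, 3.6,0,0,0,0, 3.6,0,0,0,0, 3.6,0,0,0,0, 3.6,0,0,-1,0, 3.6,0,0,-3,0, 3.6,0,0,-4,0, 3.6,0,0,-4,-0.1]' 60 && python3 -m crank '[4.5,0,0,0,-0.1, 4.5,0,0,0,-0.1, 4.5,-2,4,0,0, 4.5,-2,4,0,0, 4.5,-2,4,0,0, 4.5,-2,4,0,0, 4.5,-2,4,0,0, 4.5,-2,4,0,0]' && python3 -m crank '[4.5,-2,4,0,0, 4.5,-2,3.5,0,0, 4.5,0,2,0,0, 4.5,0,0,0,0, 4.5,0,0,0,0, 4.5,0,0,0,0, 4.5,0,0,0,0, 4.5,0,0,0,0]';python3 -c "
from h import *
st();go(.478,-.386,.013,7.5)"
```

```text
time_s: 14.82
position: [0.5922, -0.032, 0.1306]
tool_rot: [[0.998, -0.068, -0.001], [-0.068, -0.998, 0.0], [-0.001, -0.0, -1.0]]
ft_force: [1.0, -1.0, -0.0]
grip_width: 0.0361
gripper_force: 0.0
time_s: 15.48
position: [0.5106, -0.2703, 0.1298]
tool_rot: [[0.991, 0.133, 0.001], [0.133, -0.991, -0.001], [0.001, 0.001, -1.0]]
ft_force: [1.3, -1.2, 0.2]
grip_width: 0.0448
gripper_force: 0.0
time_s: 16.15
position: [0.4859, -0.364, 0.1292]
tool_rot: [[0.991, 0.134, 0.0], [0.134, -0.991, 0.0], [0.0, -0.0, -1.0]]
ft_force: [-0.3, 0.0, 0.3]
grip_width: 0.045
gripper_force: 0.0
16.15 [ 0.4859 -0.364   0.1292] [[0.991, 0.134, 0.0], [0.134, -0.991, 0.0], [0.0, -0.0, -1.0]] [-48.   32.4  73.9   0.   73.8  34.3] 0.045002526690668156 0.0 [-0.3  0.   0.3]
yaw 7.7 turn(tool) 0.003 x -1.07 y 2.08 z 11.62 q6 34.3
```

```bash
python3 -m crank '[4,-0.55,1.05,2,0, 4,-0.5,1.03,3,0, 4,0,0,3,0, 4,0,0,2,0, 4,0,0,1,0, 4,0,0,0.5,0, 4,0,0,0,0, 4,0,0,0,0]' 60 && python3 -m crank '[1.8,0,0,0,0, 1.5,0,0,0,0, 1.5,0,0,0,0, 1.5,0,0,0,0, 1.5,0,0,0,0, 1.5,0,0,0,0, 1.5,0,0,-0.5,0, 1.5,0,0,-1,0]' 60 && python3 -m crank '[1.5,0,0,-3,0, 1.5,0,0,-4,0, 1.5,0,0,-2,0, 1.5,0,-2,0,0, 1.5,0,-4,0,0, 1.5,0,-4,0,0, 1.5,0,-4,0,0, 1.5,0,-4,0,0]';python3 -c "
from h import *
st();go(.475,.305,.011,9)"
```

```text
time_s: 16.82
position: [0.4784, -0.3874, 0.015]
tool_rot: [[0.991, 0.133, 0.001], [0.133, -0.991, -0.001], [0.001, 0.002, -1.0]]
ft_force: [0.4, -0.1, 0.1]
grip_width: 0.0399
gripper_force: 0.0
time_s: 17.48
position: [0.4774, -0.3867, 0.0287]
tool_rot: [[0.991, 0.132, -0.001], [0.132, -0.991, 0.001], [-0.001, -0.001, -1.0]]
ft_force: [-0.6, 0.2, -0.6]
grip_width: 0.0223
gripper_force: 58.9
time_s: 18.15
position: [0.4533, -0.2071, 0.1197]
tool_rot: [[0.991, 0.132, 0.001], [0.132, -0.991, -0.0], [0.001, 0.001, -1.0]]
ft_force: [0.6, -0.0, -1.0]
grip_width: 0.0223
gripper_force: 59.2
18.15 [ 0.4533 -0.2071  0.1197] [[0.991, 0.132, 0.001], [0.132, -0.991, -0.0], [0.001, 0.001, -1.0]] [-38.2  23.4  92.5   0.   64.1  44.2] 0.02231131055229748 59.17523145675659 [ 0.6 -0.  -1. ]
yaw 7.6 turn(tool) -0.025 x 10.15 y -50.24 z 10.87 q6 44.2
```

```bash
python3 -m crank '[1.5,1,-4,0,-0.025, 1.5,1,-4,0,0, 1.5,1,-4,0,0, 1.5,1,-4,0,0, 1.5,1,-4,0,0, 1.5,1,-4,0,0, 1.5,1,-4,0,0, 1.5,1,-4,0,0]' 60 && python3 -m crank '[1.5,1,-4,0,0, 1.5,1,-4,0,0, 1.5,0,-3,0,0, 1.5,0,-2,0,0, 1.5,0,-1,0,0, 1.5,0,0,0,0, 1.5,0,0,0,0, 1.5,0,0,0,0]';python3 -c "
from h import *
st();go(.477,.3026,.011,9)"
```

```text
time_s: 18.82
position: [0.4836, 0.1218, 0.1199]
tool_rot: [[0.988, 0.157, 0.001], [0.157, -0.988, -0.0], [0.001, 0.0, -1.0]]
ft_force: [1.1, -0.2, -1.0]
grip_width: 0.023
gripper_force: 59.2
time_s: 19.48
position: [0.4818, 0.2599, 0.1191]
tool_rot: [[0.988, 0.156, 0.0], [0.156, -0.988, -0.0], [0.0, 0.0, -1.0]]
ft_force: [0.8, 0.3, -1.3]
grip_width: 0.0227
gripper_force: 59.2
19.4833 [0.4818 0.2599 0.1191] [[0.988, 0.156, 0.0], [0.156, -0.988, -0.0], [0.0, 0.0, -1.0]] [16.  27.7 84.7 -0.  67.6 97. ] 0.022746680386840266 59.196224212646484 [ 0.8  0.3 -1.3]
yaw 9.0 turn(tool) -0.001 x 0.19 y -4.29 z 10.81 q6 97.0
```

```bash
python3 -m crank '[1.5,0.2,-2.2,0,0, 1.5,0,-2.1,2,0, 1.5,0,0,3,0, 1.5,0,0,3,0, 1.5,0,0,1.5,0, 1.5,0,0,1,0, 1.5,0,0,0.3,0, 1.5,0,0,0,0]' 60;python3 -c "
from h import *
st();p=optics.get_image('scene');save(p,'s7.png',(240,50,420,270),2.7)"
```

```text
time_s: 20.15
position: [0.4771, 0.3028, 0.0112]
tool_rot: [[0.988, 0.156, -0.0], [0.156, -0.988, -0.0], [-0.0, 0.0, -1.0]]
ft_force: [0.2, -0.2, -0.8]
grip_width: 0.0227
gripper_force: 59.3
20.15 [0.4771 0.3028 0.0112] [[0.988, 0.156, -0.0], [0.156, -0.988, -0.0], [-0.0, 0.0, -1.0]] [ 20.4  37.5  88.   -0.   54.5 101.5] 0.022654541601277785 59.34756696224213 [ 0.2 -0.2 -0.8]
```

View pics/s7.png

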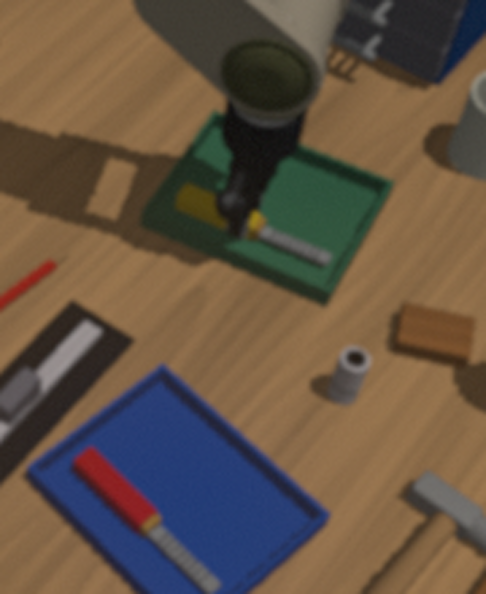

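The yellow file lies in the green tray (crop (180,200) to (325,258)), and the red file lies flat in the blue one. I'll release it and measure the socket and tape.

```bash
python3 -m crank '[1.5,0,0,0.15,0, 3.6,0,0,0,0, 3.6,0,0,0,0, 3.6,0,0,0,0, 3.6,0,0,-1,0, 3.6,0,0,-3,0, 3.6,0,0,-4,0, 5,0,0,-4,0]' 60;python3 - <<'E'
from h import *
p=optics.get_image("top");q=optics.get_image("scene")
print("socket top", at(q,371.5,183,.06), at(p,174,110.7,.06))
im=np.zeros((600,800,3),np.uint8)
def cr(c,x,y,w,s):return cv2.resize(cv2.cvtColor(c["color"],cv2.COLOR_RGB2BGR)[y:y+w,x:x+w],None,fx=s,fy=s,interpolation=cv2.INTER_CUBIC)
im[:400,:400]=cr(p,295,85,50,8);im[:400,400:]=cr(q,250,285,50,8)
im[400:,:200]=cr(p,160,100,25,8);im[400:,400:600]=cr(q,355,172,25,8);cv2.imwrite("pics/x8.png",im)
go(.66,.2,.12,9)
E
```

```text
time_s: 20.87
position: [0.4762, 0.3037, 0.1311]
tool_rot: [[0.988, 0.157, -0.001], [0.157, -0.988, -0.0], [-0.001, 0.0, -1.0]]
ft_force: [1.0, 0.4, 0.6]
grip_width: 0.0465
gripper_force: 0.0
socket top [0.66680206 0.19709569 0.06      ] [0.66511415 0.19782977 0.06      ]
yaw 9.1 turn(tool) 0.001 x 16.21 y 13.2 z 1.64 q6 101.5
```

View pics/x8.png

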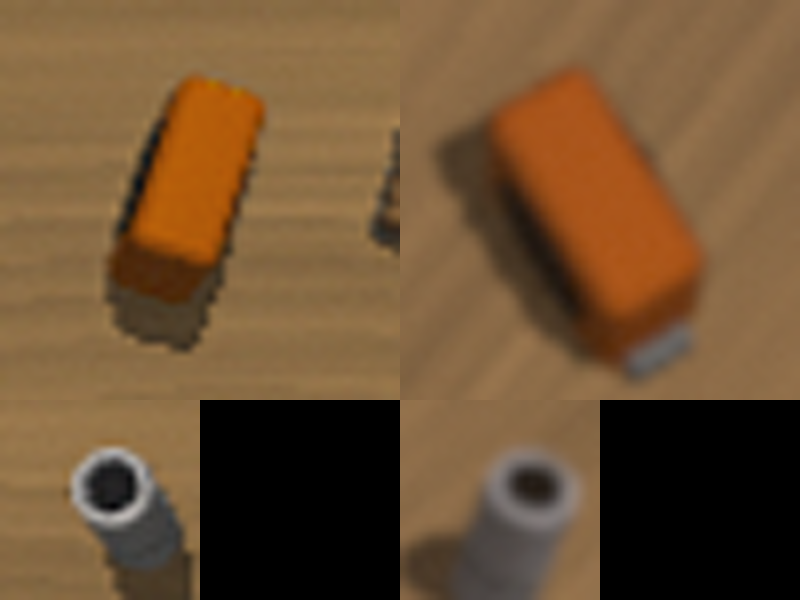

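```bash
python3 -m crank '[5,3,2.2,0,0, 5,3.5,2.7,0,0, 5,3.5,2.7,0,0, 5,3.5,2.7,0,0, 5,3,2.5,0,0, 5,0.5,0.5,0,0, 5,0,0,0,0, 5,0,0,0,0]' 30;python3 - <<'E'
from h import *
st();go(.666,.1975,.028,9)
p=optics.get_image("top");q=optics.get_image("scene")
A=[at(p,295+a/8,85+b/8,.058) for a,b in[(185,78),(265,100),(220,262),(130,238)]]
B=[at(q,250+(a-400)/8,285+b/8,.058) for a,b in[(492,118),(585,68),(700,245),(610,312)]]
for C,i in((A,((0,3),(1,2))),(B,((3,0),(2,1)))):
    print(np.mean(C,0),[ (np.degrees(np.arctan2(*(C[a]-C[b])[1::-1])),np.linalg.norm(C[a]-C[b])) for a,b in i])
E
```

```text
time_s: 21.63
position: [0.6583, 0.203, 0.1291]
tool_rot: [[0.988, 0.157, -0.001], [0.157, -0.988, 0.0], [-0.001, -0.0, -1.0]]
ft_force: [-0.4, -0.7, 0.9]
grip_width: 0.0501
gripper_force: 0.0
21.6333 [0.6583 0.203  0.1291] [[0.988, 0.157, -0.001], [0.157, -0.988, 0.0], [-0.001, -0.0, -1.0]] [ 7.3 40.3 58.2  0.  81.6 88.3] 0.050146261383574794 0.0 [-0.4 -0.7  0.9]
yaw 9.0 turn(tool) 0.0 x 0.68 y 0.67 z 10.11 q6 88.3
[ 0.67318705 -0.19913311  0.058     ] [(np.float64(-20.17070805029891), np.float64(0.05904916252753998)), (np.float64(-16.952730408569465), np.float64(0.05864439432856959))]
[ 0.67609024 -0.20008876  0.058     ] [(np.float64(-19.999665979388375), np.float64(0.05872730128753734)), (np.float64(-19.1287586254367), np.float64(0.055062620374956836))]
```

```bash
python3 -m crank '[5,0.68,0.67,1,0, 5,0,0,2,0, 5,0,0,3,0, 5,0,0,2.5,0, 5,0,0,1.2,0, 5,0,0,0.4,0, 5,0,0,0,0, 5,0,0,0,0]' 30 && python3 -m crank '[2.4,0,0,0,0, 1.8,0,0,0,0, 1.8,0,0,0,0, 1.8,0,0,0,0, 1.8,0,0,0,0, 1.8,0,0,0,0, 1.8,0,0,-1,0, 1.8,0,0,-2,0]' 40;python3 -c "
from h import *
st();x=np.array([.988,.156]);y=np.array([-.156,.988]);t=np.array([.483,.342])+.025*x+.03*y;print(t);go(*t,.15,9)"
```

```text
time_s: 22.4
position: [0.6673, 0.1976, 0.0297]
tool_rot: [[0.988, 0.157, 0.002], [0.157, -0.988, 0.0], [0.002, 0.0, -1.0]]
ft_force: [0.3, 0.1, 0.9]
grip_width: 0.0501
gripper_force: 0.0
time_s: 23.07
position: [0.6651, 0.1971, 0.0566]
tool_rot: [[0.988, 0.157, -0.005], [0.157, -0.988, -0.001], [-0.005, -0.0, -1.0]]
ft_force: [-0.7, -0.6, -2.2]
grip_width: 0.027
gripper_force: 39.5
23.0667 [0.6651 0.1971 0.0566] [[0.988, 0.157, -0.005], [0.157, -0.988, -0.001], [-0.005, -0.0, -1.0]] [ 6.8 44.7 61.7 -0.  73.9 87.7] 0.026987418615028083 39.450897574424744 [-0.7 -0.6 -2.2]
[0.50302 0.37554]
yaw 9.0 turn(tool) 0.001 x -13.22 y -20.16 z -9.34 q6 87.7
```

```bash
python3 -m crank '[1.8,0,0,-3,0, 1.8,0,0,-3,0, 1.8,-2,-3,-1,0, 1.8,-2.5,-3.5,0,0, 1.8,-2.5,-3.5,0,0, 1.8,-2.5,-3.5,0,0, 1.8,-2,-3.5,0,0, 1.8,-1.5,-2.5,0,0]' 40 && python3 -m crank '[1.8,0,-0.5,0,0, 1.8,0,0,0,0, 1.8,0,0,0,0, 1.8,0,0,2,0, 1.8,0,0,3,0, 1.8,0,0,2,0, 1.8,0,0,0,0, 1.8,0,0,0,0]';python3 -c "
from h import *
st();go(.503,.3755,.0345,9);p=optics.get_image('scene');save(p,'s9.png',(250,50,420,200),3)"
```

```text
time_s: 23.73
position: [0.5078, 0.3687, 0.1291]
tool_rot: [[0.987, 0.158, -0.001], [0.158, -0.987, 0.0], [-0.0, -0.0, -1.0]]
ft_force: [-0.3, 0.3, -1.3]
grip_width: 0.0269
gripper_force: 39.5
time_s: 24.4
position: [0.5104, 0.3703, 0.058]
tool_rot: [[0.988, 0.155, -0.001], [0.155, -0.988, -0.001], [-0.001, 0.001, -1.0]]
ft_force: [-0.1, 0.3, -1.0]
grip_width: 0.027
gripper_force: 39.6
24.4 [0.5104 0.3703 0.058 ] [[0.988, 0.155, -0.001], [0.155, -0.988, -0.001], [-0.001, 0.001, -1.0]] [ 25.2  38.9  74.1  -0.   67.  106.3] 0.027024916817060693 39.58464324474335 [-0.1  0.3 -1. ]
yaw 8.9 turn(tool) -0.001 x -0.65 y -0.63 z 2.35 q6 106.3
```

View pics/s9.png

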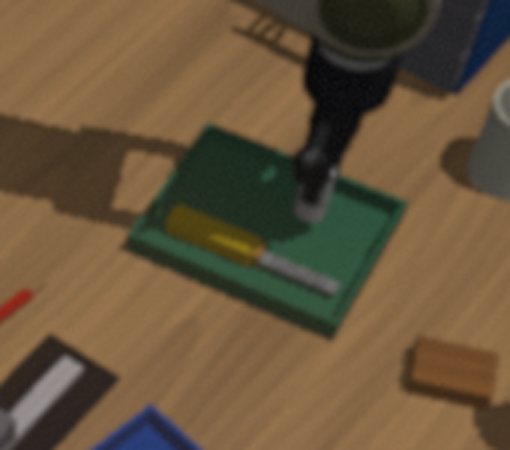

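The socket hangs upright at crop (315,205) inside the green tray, clear of the yellow file. I'll lower it and release.

```bash
python3 -m crank '[1.8,0,0,1.2,0, 1.8,0,0,0.8,0, 1.8,0,0,0.3,0, 1.8,0,0,0.1,0, 1.8,0,0,0.1,0, 1.8,0,0,0,0, 1.8,0,0,0,0, 1.8,0,0,0,0]' 40 && python3 -m crank '[3,0,0,0,0, 5,0,0,0,0, 5,0,0,0,0, 5,0,0,0,0, 5,0,0,-1,0, 5,0,0,-2,0, 5,0,0,-4,0, 5,0,0,-4,0]';python3 -c "
from h import *
st();go(.6745,-.1995,.15,-19)"
```

```text
time_s: 25.12
position: [0.51, 0.3715, 0.035]
tool_rot: [[0.988, 0.157, 0.002], [0.157, -0.988, 0.0], [0.002, 0.0, -1.0]]
ft_force: [-2.1, -2.8, 4.6]
grip_width: 0.0268
gripper_force: 40.2
time_s: 25.78
position: [0.509, 0.3713, 0.1444]
tool_rot: [[0.988, 0.157, -0.002], [0.157, -0.988, -0.001], [-0.002, 0.001, -1.0]]
ft_force: [0.7, -0.4, 0.3]
grip_width: 0.0497
gripper_force: 0.0
25.7833 [0.509  0.3713 0.1444] [[0.988, 0.157, -0.002], [0.157, -0.988, -0.001], [-0.002, 0.001, -1.0]] [ 25.4  33.8  68.4   0.   78.  106.3] 0.0496627200822636 0.0 [ 0.7 -0.4  0.3]
yaw 9.0 turn(tool) 0.489 x 34.23 y 48.58 z -0.56 q6 106.3
```

```bash
python3 -m crank '[6,0,0,0,0.122, 6,0,0,0,0.122, 6,0,0,0,0.122, 6,0,0,0,0.122, 6,2.4,3.4,0,0, 6,2.4,3.4,0,0, 6,2.4,3.4,0,0, 6,2.4,3.4,0,0]' 40 && python3 -m crank '[6,2.4,3.4,0,0, 6,2.4,3.4,0,0, 6,2.4,3.4,0,0, 6,2.4,3.4,0,0, 6,2.4,3.4,0,0, 6,2.4,3.4,0,0, 6,2.4,3.4,0,0, 6,2.4,3.4,0,0]'&& python3 -m crank '[6,2.4,3.4,0,0, 6,2,3,0,0, 6,0.5,1,0,0, 6,0,0,0,0, 6,0,0,0,0, 6,0,0,0,0, 6,0,0,0,0, 6,0,0,0,0]';python3 -c "
from h import *
st();go(.6745,-.1995,.028,-19)"
```

```text
time_s: 26.45
position: [0.5565, 0.2103, 0.1442]
tool_rot: [[0.946, -0.323, 0.001], [-0.323, -0.946, 0.0], [0.001, -0.0, -1.0]]
ft_force: [0.0, 0.3, 0.1]
grip_width: 0.06
gripper_force: 0.0
time_s: 27.12
position: [0.65, -0.1098, 0.1443]
tool_rot: [[0.946, -0.324, 0.001], [-0.324, -0.946, -0.0], [0.001, -0.0, -1.0]]
ft_force: [0.7, 0.0, 0.3]
grip_width: 0.0598
gripper_force: 0.0
time_s: 27.78
position: [0.6721, -0.1921, 0.1438]
tool_rot: [[0.947, -0.323, 0.0], [-0.323, -0.947, 0.0], [0.0, -0.0, -1.0]]
ft_force: [-0.1, 0.4, 0.8]
grip_width: 0.06
gripper_force: 0.0
27.7833 [ 0.6721 -0.1921  0.1438] [[0.947, -0.323, 0.0], [-0.323, -0.947, 0.0], [0.0, -0.0, -1.0]] [-25.6  40.6  54.9   0.   84.5  83.2] 0.060029780495758404 0.0 [-0.1  0.4  0.8]
yaw -18.8 turn(tool) 0.003 x 0.46 y 0.62 z 11.58 q6 83.2
```

```bash
python3 -m crank '[6,0.46,0.62,1,0, 6,0,0,3,0, 6,0,0,3,0, 6,0,0,2.5,0, 6,0,0,1.4,0, 6,0,0,0.6,0, 6,0,0,0,0, 6,0,0,0,0]' 40 && python3 -m crank '[3,0,0,0,0, 2,0,0,0,0, 2,0,0,0,0, 2,0,0,0,0, 2,0,0,0,0, 2,0,0,0,0, 2,0,0,-1,0, 2,0,0,-2,0]' 50;python3 -c "
from h import *
st();x=np.array([.986,-.165]);y=np.array([.165,.986]);t=np.array([.611,.003])+.0*x+.036*y;print(t);go(*t,.13,-9.5)"
```

```text
time_s: 28.45
position: [0.6748, -0.2012, 0.0289]
tool_rot: [[0.946, -0.324, 0.001], [-0.324, -0.946, -0.0], [0.001, 0.0, -1.0]]
ft_force: [-0.0, 0.1, 0.0]
grip_width: 0.0596
gripper_force: 0.0
time_s: 29.12
position: [0.6729, -0.2004, 0.0562]
tool_rot: [[0.946, -0.324, -0.006], [-0.324, -0.946, 0.003], [-0.006, -0.001, -1.0]]
ft_force: [0.8, -0.6, -3.0]
grip_width: 0.0314
gripper_force: 50.0
29.1167 [ 0.6729 -0.2004  0.0562] [[0.946, -0.324, -0.006], [-0.324, -0.946, 0.003], [-0.006, -0.001, -1.0]] [-26.2  45.5  60.   -0.   74.9  82.7] 0.03137704680470056 49.97921168804169 [ 0.8 -0.6 -3. ]
[0.61694  0.038496]
yaw -18.9 turn(tool) -0.164 x -9.46 y -22.64 z -7.38 q6 82.7
```

```bash
python3 -m crank '[2,0,0,-3,-0.08, 2,0,0,-3,-0.084, 2,-1.5,-3.5,-1,0, 2,-1.5,-3.5,0,0, 2,-1.5,-3.5,0,0, 2,-1.5,-3.5,0,0, 2,-1.5,-3.5,0,0, 2,-1.5,-3,0,0]' 50 && python3 -m crank '[2,-0.4,-2,0,0, 2,0,0,0,0, 2,0,0,0,0, 2,0,0,2,0, 2,0,0,2,0, 2,0,0,2,0, 2,0,0,0,0, 2,0,0,0,0]';python3 -c "
from h import *
st();go(.617,.0385,.0345,-9.5);p=optics.get_image('scene');save(p,'s10.png',(200,130,400,310),3)"
```

```text
time_s: 29.78
position: [0.6185, 0.0182, 0.1286]
tool_rot: [[0.986, -0.165, -0.001], [-0.165, -0.986, 0.0], [-0.001, -0.0, -1.0]]
ft_force: [0.9, 1.8, -2.7]
grip_width: 0.0314
gripper_force: 50.2
time_s: 30.45
position: [0.6188, 0.0353, 0.0679]
tool_rot: [[0.986, -0.167, -0.002], [-0.167, -0.986, 0.0], [-0.002, 0.0, -1.0]]
ft_force: [0.5, -0.4, -2.1]
grip_width: 0.0311
gripper_force: 50.3
30.45 [0.6188 0.0353 0.0679] [[0.986, -0.167, -0.002], [-0.167, -0.986, 0.0], [-0.002, 0.0, -1.0]] [-7.7 37.4 75.5 -0.  67.2 91.9] 0.03108478050462213 50.26411235332489 [ 0.5 -0.4 -2.1]
yaw -9.6 turn(tool) -0.002 x -0.23 y -0.28 z 3.34 q6 91.9
```

View pics/s10.png

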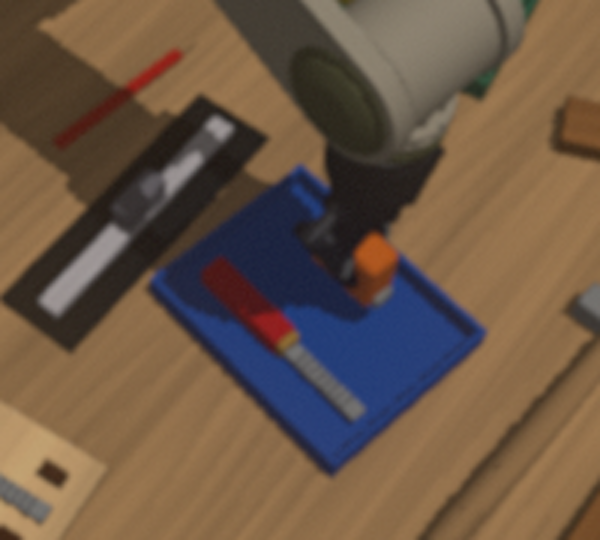

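The tape hangs upright at crop (375,270), with the red file beside it. I'll lower it and release.

```bash
python3 -m crank '[2,0,-0.2,1.5,0, 2,0,0,1.2,0, 2,0,0,0.4,0, 2,0,0,0.2,0, 2,0,0,0.1,0, 2,0,0,0,0, 2,0,0,0,0, 2,0,0,0,0]' 50 && python3 -m crank '[3.5,0,0,0,0, 4.8,0,0,0,0, 4.8,0,0,0,0, 4.8,0,0,0,0, 4.8,0,0,-1,0, 4.8,0,0,-2,0, 4.8,0,0,-4,0, 4.8,0,0,-4,0]' && python3 -m crank '[4.8,0,0,-4,0, 4.8,-4,0,-3,0, 4.8,-4,0,0,0, 4.8,-4,0,0,0, 4.8,-4,0,0,0, 4.8,-4,0,0,0, 4.8,0,0,0,0, 4.8,0,0,0,0]';python3 -c "
from h import *
st();p=optics.get_image('top');q=optics.get_image('scene')
a=cv2.cvtColor(np.vstack([cv2.resize(p['color'][75:235,60:420],None,fx=2,fy=2)[:300],cv2.resize(q['color'][70:384,60:440],(720,300))]),cv2.COLOR_RGB2BGR);cv2.imwrite('pics/f.png',a)"
```

```text
time_s: 31.17
position: [0.6196, 0.0384, 0.035]
tool_rot: [[0.986, -0.165, 0.001], [-0.165, -0.986, -0.0], [0.001, -0.0, -1.0]]
ft_force: [1.0, 0.3, -2.8]
grip_width: 0.0309
gripper_force: 50.3
time_s: 31.83
position: [0.6186, 0.0385, 0.1456]
tool_rot: [[0.986, -0.165, -0.002], [-0.165, -0.986, 0.0], [-0.002, 0.0, -1.0]]
ft_force: [0.4, 0.5, 0.6]
grip_width: 0.048
gripper_force: 0.0
time_s: 32.5
position: [0.4272, 0.0708, 0.2106]
tool_rot: [[0.986, -0.165, 0.002], [-0.165, -0.986, -0.0], [0.002, -0.0, -1.0]]
ft_force: [1.2, 0.1, 0.8]
grip_width: 0.048
gripper_force: 0.0
32.5 [0.4272 0.0708 0.2106] [[0.986, -0.165, 0.002], [-0.165, -0.986, -0.0], [0.002, -0.0, -1.0]] [-6.3 11.1 93.7  0.  75.1 93.2] 0.04801124914900788 0.0 [1.2 0.1 0.8]
```

View pics/f.png

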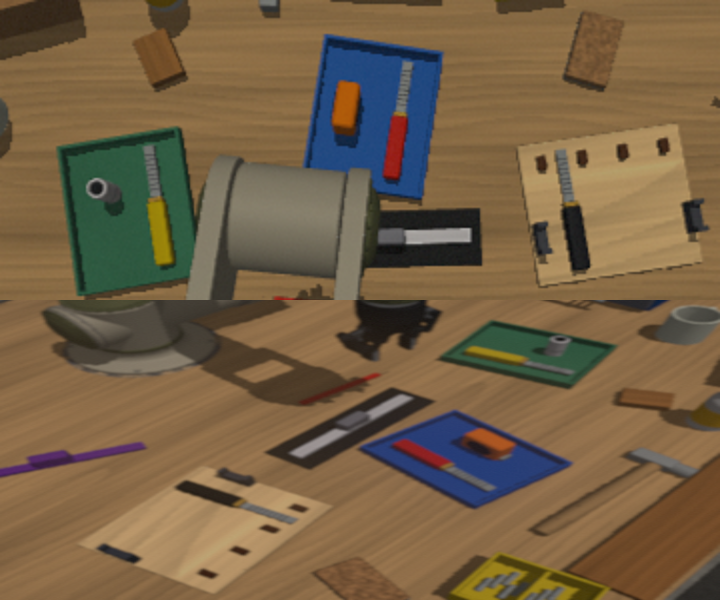

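The final picture shows everything in place: the socket and yellow file in the green tray, the tape and red file in the blue tray, the bar centred on the mat with its grip up, and the black file still in the rack. The gripper is clear of everything.

```bash
python3 -c "
from rig import env
print(env.close_job())"
```

```text
the job is handed in; nothing more can be done
None
```

I handed the job in at about 32.5 s of the 128 s. The last pictures show the bar grip-up on the mat, both kits in their trays and the black file still in the rack; the hand-in gave no verdict.

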